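Find and press a label printer's flush cover release

ROBOT

A 7-joint arm with a two-finger parallel gripper is mounted at the origin on the work surface. World frame = base frame: x ahead of the robot, y to its left, z up, the work surface at z = 0. Lengths are in mm, angles in rad, forces in N, time in s.
With the tool pointing down it reaches from about 425 to 950 mm from the base axis. Payload 4.7 kg.
Tool frame: the origin (TCP) lies between the finger pads; the fingertips stand 22 mm ahead of it and the grasp point (between the pads) lies 3 mm ahead of it; z points along the fingers, y is the line along which they close (so a half turn about z gives the same grasp; the last joint's range is limited). The gripper opens to 85 mm and grips with 20 to 120 N. Pads are 22 mm wide; open, the fingers measure 114 mm over their backs; the gripper's body (76 mm by 85 mm) begins 54 mm behind the grasp point. The pads swing forward as they close: fully open they stand 13 mm farther back than shut.
Start: joints at [1.289, 0.469, -0.049, 1.532, 0.024, 1.141, -0.082], TCP at [168.873, -653.55, 253.335] pointing down, gripper open.
Joint ranges: [-2.59, 2.59], [-0.33, 1.99], [-1.39, 1.29], [0.1, 2.45], [-1.04, 4.18], [0.21, 1.99], [-2.66, 2.66]. Speed limits (rad/s): [2.57, 2.57, 3.14, 3.14, 3.14, 3.14, 3.14].

INTERFACE

Orientations are given as a unit quaternion [w, x, y, z].
In Python, from bench import ctrl gives the robot as it stands.
- The arm moves only by the shell command python3 -m inch 'ROWS' [FORCE]. ROWS is JSON, a list of rows, each an object of numbers: "dx", "dy", "dz": the shift along the tool's x, y, z normalised to -1 to 1, where 1 is 0.1 m; "wx", "wy", "wz": the turn, a rotation vector about the tool's x, y, z normalised to -1 to 1, where 1 is 180 degrees; "fingers": the closure, from -1 (fully open) to 1 (shut), so that 0 is half open. A call has 1 to 10 rows; each row shifts and turns the commanded pose from where the row before left it, along the tool's axes as they then stand; what a row does not reach is not made up. A row lasts 1/12 s, in which the tool goes at most 41.7 mm and 7.16 degrees, less where a joint would pass 70% of its speed; a pose out of reach is approached as far as the arm can. A call with a number of a shift or a turn outside -1 to 1 is refused whole. A call with a gripper value outside its range is refused whole. The fingers move at their own pace and stop on an object; FORCE is the grip in N (left out, the last holds). Time passes only in rows, so rows that do not move let the fingers close. It gives the time, the measured TCP pose, the force, the opening and the grip force at its end, in the units of the state.
- ctrl.observe(): the state, without advancing time (a new reading comes with each control period).
- ctrl.grab_frame(name): name is "scene" or "side" or "wrist"; returns a dict with "pixels" (384x512x3 uint8, blue, green, red), "fx", "fy", "cx", "cy" (pixels), "k1" (the pictures are not rectified: a ray, as slopes to the right and down, at radius r is drawn at 1 + k1 r^2 times it, then the intrinsics apply), "T" (4x4, takes a point from camera to world coordinates). Camera axes: x right, y down, z forward; pixel columns grow to the right and rows downward; lengths in mm; the calibration is good to about 2 mm. A picture is of the moment at which its call begins. There is no depth.
- ctrl.job_done(): hands the job in; it is judged then, once.
The state is a dict: "time_s": time; "joint_positions": joint angles; "qd": joint speeds; "effort": joint torques, N m; "position": TCP position; "ee_rot": TCP orientation; "wrist_force": force on the tool from outside, world axes, zero at the start; "torque": the same for the moment, N m; "gripper_width": finger opening in mm; "grip_force": force on a finger pad.
Only numpy, scipy, OpenCV 4.12 (cv2) and the standard library are available. Lean on these libraries where they do the work, as an engineer would, in place of code of your own. Each camera call takes 0.05 s, during which the arm holds its last target. There are 200 camera calls.

TASK

Open the label printer: somewhere along the flat recessed strip on its top lies a flush release button in the same white plastic, found by feel. Press that button fully down with the fingertips, so that the cover behind it pops ajar and stays so, then take the hand away. Do not lean hard on the machine, do not push or pry the cover itself, and leave the things on and around the printer where they stand; nothing is to be picked up.

Things in the scene. Friction and masses are not known exactly. Their poses are not given: they have to be found in the camera images.
- printer: white label printer fixed to the counter, 280 mm deep (x) x 485 mm wide (y) x 130 mm high; origin at the centre of its underside, x pointing away from its front face, y along its width, z up. Its flat top (z = 130 mm) has a sunken strip towards the front and a hinged cover behind that.
- panel_center (a point): centre of the visible release strip, on its surface (70 mm in front of the printer's centre, 128 mm above its underside); axes as the printer's. The strip is flat, rigid, level, 80 mm wide (x) by 200 mm long (y), 2 mm below the surrounding housing. The release button's centre lies on its centre line (x = 0), anywhere from y = -70 to +70 mm, different each time.
- release (a joint): travel of the release button straight down, m: 0 untouched, 0.006 fully down. A flat white 42 mm (x) by 50 mm (y) rectangle in a 45 x 53 mm opening of the strip, seen as a thin seam; untouched, its top is 2 mm below the strip's surface. It takes about 5 N to move, has no spring and stays where it is pushed.
- cover (a joint): opening of the cover, rad: 0 shut, 0.21 ajar. It is driven by the button in proportion to its travel (35 rad per m), and stays.
- cover_edge (a point): middle of the front edge, on the top side, of the white cover, a plate 127 mm deep (x) by 197 mm wide (y) by 8 mm thick, hinged at its far edge; this edge, 71 mm behind the strip's centre line, rises by 27 mm when ajar. Axes as the printer's when shut.
- stamp: wooden hand stamp, 38 mm across and 66 mm high, standing on the printer's top beside the cover on the +y side; origin at the centre of its underside
- punch: small black hole punch, 75 x 50 x 38 mm, on the printer's top beside the cover on the -y side; origin at the centre of its underside
- stapler: black stapler, 140 x 36 x 44 mm, on the counter to the left (+y) of the printer; origin at the centre of its underside
- pen_cup: dark metal pen cup, 80 mm across and 100 mm high, empty, on the counter to the right (-y) of the printer; origin at the centre of its underside

How it is judged (in metres and radians):
On the way:
1. the fingers press the release button fully down (value of joint release above 0.0045 m and contact force between the fingers and anything else above 0.5 N), for 0.02 s.
At the end, for the whole second after the job is handed in: The release button is down by more than 4.5 of its 6 mm, the cover is ajar by more than 0.14 rad and at rest, and the stamp, punch, stapler and pen cup are within 20 mm of where they began (value of joint release above 0.0045 m and value of joint cover above 0.14 rad and velocity of joint cover below 0.05 rad/s and distance of each of stamp, punch, stapler, pen_cup from where it was at the start of the episode below 0.02 m); the robot touches nothing.
It fails at once if the cover itself is pushed, pried or lifted (over 3 N on it) (contact force between any of the fingers, the arm and cover above 3 N).
It fails at once if the robot leans hard on something (over 60 N) (contact force between any of the fingers, the arm and anything else above 60 N).
It fails at once if a bystander is moved, lifted or knocked by more than 20 mm (distance of any of stamp, punch, stapler, pen_cup from where it was at the start of the episode above 0.02 m).
It also fails if it takes over 58 s, if anything falls off the work surface, if the arm or the gripper's body presses on something with over 40 N, if the wrist force passes 120 N, or if a joint passes its speed limit or range.

## Working session

There is one attempt and no reset: what is moved stays moved. The work goes in short steps, Python scripts to look and compute and a shell command to move; the robot and the scene stay as the last step left them, time stands still between calls to the robot, and variables do not carry over. Pictures are saved under pics/ and viewed, at most 10 in all, crops included, and the job is handed in when it is done.

```bash
ls; mkdir -p pics; python3 - <<'E'
from bench import ctrl
import cv2
o=ctrl.observe(); print({k:o[k] for k in o if k in('time_s','position','ee_rot','wrist_force','gripper_width')})
for n in('scene','side'):
    f=ctrl.grab_frame(n); cv2.imwrite(f'pics/{n}0.png',f['pixels']); print(n,{k:f[k] for k in f if k!='pixels'})
E
```

```text
pics
{'time_s': 0.0, 'position': array([ 168.68773221, -653.00779122,  252.235334  ]), 'ee_rot': array([-9.92999176e-04,  9.92021863e-01,  1.26061931e-01, -1.61142305e-04]), 'wrist_force': array([-0.34293988, -0.40430578,  0.59100587]), 'gripper_width': 85.0057827992997}
scene {'fx': 401.87386843008073, 'fy': 401.87386843008073, 'cx': 258.14342183304007, 'cy': 191.16398662239718, 'k1': -0.0673474268548782, 'T': array([[ 4.17425552e-01,  5.76612643e-01, -7.02334513e-01,
         1.67504070e+03],
       [ 9.08534736e-01, -2.80049077e-01,  3.10059909e-01,
        -4.84723909e+02],
       [-1.79036683e-02, -7.67522230e-01, -6.40772256e-01,
         1.07921420e+03],
       [ 0.00000000e+00,  0.00000000e+00,  0.00000000e+00,
         1.00000000e+00]])}
side {'fx': 491.69848250256183, 'fy': 491.69848250256183, 'cx': 254.2575055914078, 'cy': 190.43038192782288, 'k1': 0.03928079584945589, 'T': array([[ 9.99577942e-01, -1.59848675e-03,  2.90066032e-02,
         5.39110963e+02],
       [-2.23910494e-02, -6.78552997e-01,  7.34210100e-01,
        -1.17546484e+03],
       [ 1.85088924e-02, -7.34549709e-01, -6.78302400e-01,
         1.20625860e+03],
       [ 0.00000000e+00,  0.00000000e+00,  0.00000000e+00,
         1.00000000e+00]])}
```

View pics/scene0.png

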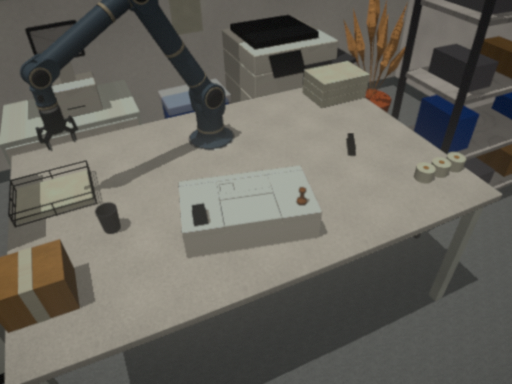

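View pics/side0.png

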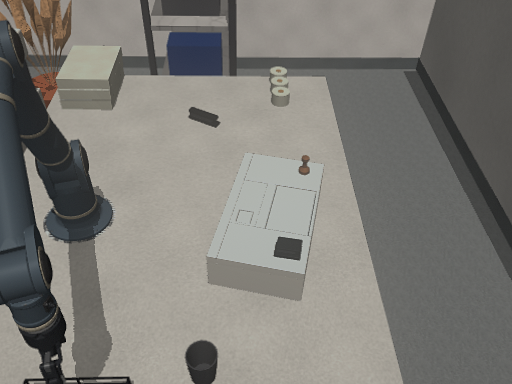

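The side view shows the printer with the cover outline near (292,210), and a small seam rectangle near (244,216). In the scene view the seam is near (227,187). I'll enlarge both crops.

```bash
python3 - <<'E'
import cv2,numpy as np
a=cv2.imread('pics/scene0.png')[165:245,172:327]; b=cv2.imread('pics/side0.png')[148:300,200:332]
def e(i,s):
    g=cv2.cvtColor(i,cv2.COLOR_BGR2GRAY); g=cv2.createCLAHE(4,(2,2)).apply(g)
    return cv2.resize(g,None,fx=s,fy=s,interpolation=cv2.INTER_CUBIC)
cv2.imwrite('pics/a.png',e(a,5)); cv2.imwrite('pics/b.png',e(b,3.9))
E
```

```text
(no output)
```

View pics/a.png

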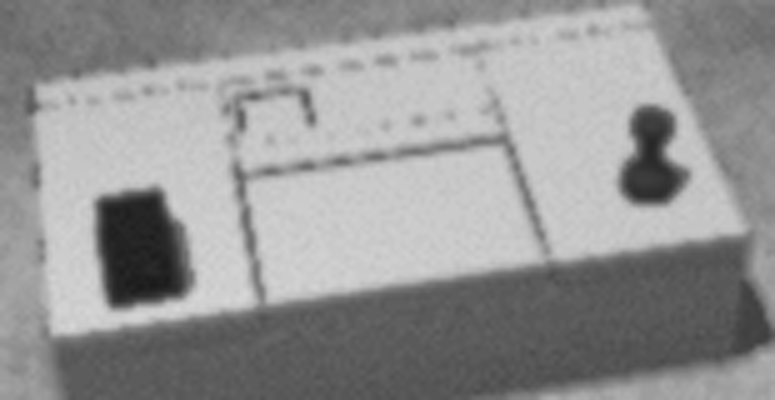

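View pics/b.png

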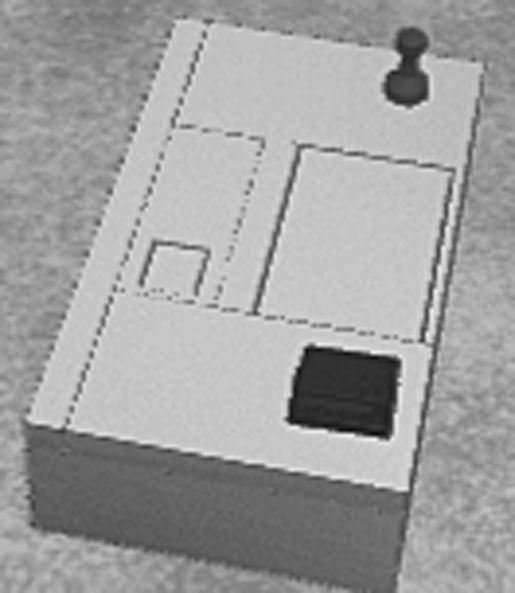

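Crop a: button seam corners are about (240,95), (306,90), (313,125) and (241,130). Crop b: they are about (155,240), (208,249), (196,300) and (140,290), near the -y end of the strip. The housing corners are clear in both, so I'll triangulate.

```bash
cat > h.py <<'E'
import numpy as np,cv2
from bench import ctrl
def ray(f,uv):
    k=np.array([[f['fx'],0,f['cx']],[0,f['fy'],f['cy']],[0,0,1]])
    n=cv2.undistortPoints(np.float64(uv).reshape(-1,1,2),k,np.float64([f['k1'],0,0,0])).reshape(-1,2)
    T=np.array(f['T']); d=np.c_[n,np.ones(len(n))]@T[:3,:3].T
    return T[:3,3],d/np.linalg.norm(d,axis=1)[:,None]
def plane(f,uv,z):
    c,d=ray(f,uv); return c+d*((z-c[2])/d[:,2:])
def tri(f,u,g,v):
    out=[]
    for (c,d),(e,h) in zip([(ray(f,u)[0],x) for x in ray(f,u)[1]],[(ray(g,v)[0],x) for x in ray(g,v)[1]]):
        s=np.linalg.lstsq(np.c_[d,-h],e-c,rcond=None)[0]; p,q=c+s[0]*d,e+s[1]*h
        out.append([*((p+q)/2),np.linalg.norm(p-q)])
    return np.array(out)
E
python3 - <<'E'
from h import *
np.set_printoptions(precision=1,suppress=True)
A=ctrl.grab_frame('scene');B=ctrl.grab_frame('side')
a=lambda p:(np.array(p)+.5)/5-.5+[172,165]
b=lambda p:(np.array(p)+.5)/3.9-.5+[200,148]
pa=a([(35,85),(640,8),(745,235),(52,335)]);pb=b([(27,422),(175,20),(483,65),(408,490)])
t=tri(A,pa,B,pb);print(t);c=t[:,:3].mean(0);print('centre',c)
print('yaw',np.degrees(np.arctan2(*(-(t[1]-t[0])[0],(t[1]-t[0])[1]))),np.degrees(np.arctan2(*(-(t[2]-t[3])[0],(t[2]-t[3])[1]))))
z=c[2]
print('strip',plane(B,b([(173,125),(264,138),(215,302),(118,290)]),z-2))
print('btn side',plane(B,b([(155,240),(208,249),(196,300),(140,290)]),z-2))
print('btn scene',plane(A,a([(240,95),(306,90),(313,125),(241,130)]),z-2))
E
```

```text
[[ 443.9 -275.2  124.5    2.3]
 [ 555.5  194.1  121.7    1.4]
 [ 826.8  125.3  126.7    0.1]
 [ 714.  -341.   128.2    3.4]]
centre [635.1 -74.2 125.3]
yaw -13.370631693542748 -13.59522243059004
strip [[ 552.5   49.5  123.3]
 [ 629.4   32.8  123.3]
 [ 583.5 -157.2  123.3]
 [ 508.4 -144.   123.3]]
btn side [[ 537.1  -89.1  123.3]
 [ 579.2  -99.4  123.3]
 [ 568.8 -155.   123.3]
 [ 525.4 -144.1  123.3]]
btn scene [[ 522.2 -135.6  123.3]
 [ 538.6  -87.9  123.3]
 [ 579.9  -98.9  123.3]
 [ 561.8 -149.5  123.3]]
```

```bash
python3 -m inch '[{"dx":0.25,"dy":-0.21,"fingers":1},{"dx":0.25,"dy":-0.21,"fingers":1},{"dx":0.25,"dy":-0.21,"fingers":1},{"dx":0.25,"dy":-0.21,"fingers":1},{"dx":0.25,"dy":-0.21,"fingers":1},{"dx":0.25,"dy":-0.21,"fingers":1},{"dx":0.25,"dy":-0.21,"fingers":1},{"dx":0.25,"dy":-0.21,"fingers":1},{"dx":0.25,"dy":-0.21,"fingers":1},{"dx":0.25,"dy":-0.21,"fingers":1}]' 20
python3 -m inch '[{"dx":0.25,"dy":-0.21,"fingers":1},{"dx":0.25,"dy":-0.21,"fingers":1},{"dx":0.25,"dy":-0.21,"fingers":1},{"dx":0.25,"dy":-0.21,"fingers":1},{"dx":0.25,"dy":-0.21,"fingers":1},{"wz":0.039,"fingers":1},{"wz":0.039,"fingers":1},{"wz":0.039,"fingers":1},{"wz":0.039,"fingers":1},{"fingers":1}]'
```

```text
schema error: expected keys dx, dy, dz, wx, wy, wz, fingers
schema error: expected keys dx, dy, dz, wx, wy, wz, fingers
```

All keys are required in every row.

```bash
python3 -m inch '[{"dx":0.25,"dy":-0.21,"dz":0,"wx":0,"wy":0,"wz":0,"fingers":1},{"dx":0.25,"dy":-0.21,"dz":0,"wx":0,"wy":0,"wz":0,"fingers":1},{"dx":0.25,"dy":-0.21,"dz":0,"wx":0,"wy":0,"wz":0,"fingers":1},{"dx":0.25,"dy":-0.21,"dz":0,"wx":0,"wy":0,"wz":0,"fingers":1},{"dx":0.25,"dy":-0.21,"dz":0,"wx":0,"wy":0,"wz":0,"fingers":1},{"dx":0.25,"dy":-0.21,"dz":0,"wx":0,"wy":0,"wz":0,"fingers":1},{"dx":0.25,"dy":-0.21,"dz":0,"wx":0,"wy":0,"wz":0,"fingers":1},{"dx":0.25,"dy":-0.21,"dz":0,"wx":0,"wy":0,"wz":0,"fingers":1},{"dx":0.25,"dy":-0.21,"dz":0,"wx":0,"wy":0,"wz":0,"fingers":1},{"dx":0.25,"dy":-0.21,"dz":0,"wx":0,"wy":0,"wz":0,"fingers":1}]' 20
python3 -m inch '[{"dx":0.25,"dy":-0.21,"dz":0,"wx":0,"wy":0,"wz":0,"fingers":1},{"dx":0.25,"dy":-0.21,"dz":0,"wx":0,"wy":0,"wz":0,"fingers":1},{"dx":0.25,"dy":-0.21,"dz":0,"wx":0,"wy":0,"wz":0,"fingers":1},{"dx":0.25,"dy":-0.21,"dz":0,"wx":0,"wy":0,"wz":0,"fingers":1},{"dx":0.25,"dy":-0.21,"dz":0,"wx":0,"wy":0,"wz":0,"fingers":1},{"dx":0,"dy":0,"dz":0,"wx":0,"wy":0,"wz":0.039,"fingers":1},{"dx":0,"dy":0,"dz":0,"wx":0,"wy":0,"wz":0.039,"fingers":1},{"dx":0,"dy":0,"dz":0,"wx":0,"wy":0,"wz":0.039,"fingers":1},{"dx":0,"dy":0,"dz":0,"wx":0,"wy":0,"wz":0.039,"fingers":1},{"dx":0,"dy":0,"dz":0,"wx":0,"wy":0,"wz":0,"fingers":1}]'
```

```text
time_s: 1.03
position: [359.0, -386.2, 253.4]
ee_rot: [0.0, 0.992, 0.126, -0.0]
wrist_force: [0.2, 0.4, -0.0]
gripper_width: -0.2
grip_force: 0.0
time_s: 1.87
position: [453.1, -254.6, 253.2]
ee_rot: [0.0, 0.993, -0.119, -0.0]
wrist_force: [-0.3, 0.2, -0.3]
gripper_width: 0.2
grip_force: 0.0
```

```bash
python3 - <<'E'
from h import *
f=ctrl.grab_frame('wrist'); cv2.imwrite('pics/w1.png',f['pixels']); np.save('pics/w1.npy',{k:f[k] for k in f if k!='pixels'},allow_pickle=True)
E
```

```text
(no output)
```

View pics/w1.png

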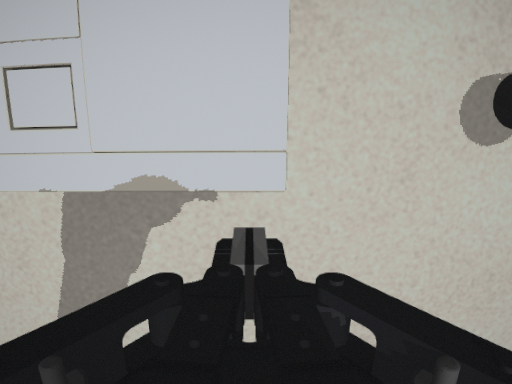

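The wrist view shows the button seam at about (4,67), (73,65), (77,128), (11,130), with the seam edges parallel to the tool axes and the tips at (250,235). I'll shift along y and take the second view.

```bash
python3 -m inch '[{"dx":0,"dy":-0.31,"dz":0,"wx":0,"wy":0,"wz":0,"fingers":1},{"dx":0,"dy":-0.31,"dz":0,"wx":0,"wy":0,"wz":0,"fingers":1},{"dx":0,"dy":-0.31,"dz":0,"wx":0,"wy":0,"wz":0,"fingers":1},{"dx":0,"dy":-0.31,"dz":0,"wx":0,"wy":0,"wz":0,"fingers":1},{"dx":0,"dy":-0.31,"dz":0,"wx":0,"wy":0,"wz":0,"fingers":1},{"dx":0,"dy":0,"dz":0,"wx":0,"wy":0,"wz":0,"fingers":1},{"dx":0,"dy":0,"dz":0,"wx":0,"wy":0,"wz":0,"fingers":1}]'
python3 - <<'E'
from h import *
f=ctrl.grab_frame('wrist'); cv2.imwrite('pics/w2.png',f['pixels']); np.save('pics/w2.npy',{k:f[k] for k in f if k!='pixels'},allow_pickle=True)
E
```

```text
time_s: 2.5
position: [490.0, -102.2, 253.4]
ee_rot: [-0.0, 0.993, -0.115, 0.0]
wrist_force: [-0.3, -1.0, 0.8]
gripper_width: -0.2
grip_force: 0.0
```

View pics/w2.png

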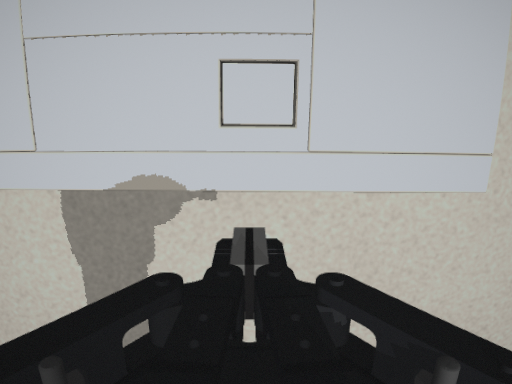

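The button's outer seam runs (220,60), (298,60), (297,127), (221,126).

```bash
python3 - <<'E'
from h import *
np.set_printoptions(precision=1,suppress=True)
L=lambda n:np.load(f'pics/{n}.npy',allow_pickle=True).item()
f,g=L('w1'),L('w2')
u=[(4,67),(73,65),(77,128),(11,130)];v=[(220,60),(298,60),(297,127),(221,126)]
print(tri(f,u,g,v))
o=ctrl.observe();from scipy.spatial.transform import Rotation as R
q=o['ee_rot'];M=R.from_quat(np.r_[q[1:],q[0]]).as_matrix()
for z in(123,128):
    p=plane(g,v,z);c=p.mean(0);print(z,c,np.linalg.norm(p-np.roll(p,1,0),axis=1),'tool',M.T@(c-o['position']))
E
```

```text
[[ 580.6 -101.7  126.     0.2]
 [ 567.7 -153.6  125.8    1.4]
 [ 524.1 -143.5  130.1    0.1]
 [ 536.5  -91.4  128.     0.4]]
123 [ 552.2 -122.7  123. ] [45.7 54.1 46.5 54.9] tool [ 65.3   3.6 130.3]
128 [ 552.3 -122.6  128. ] [44.8 53.1 45.6 53.8] tool [ 65.3   3.5 125.3]
```

```bash
python3 -m inch '[{"dx":0.32,"dy":0.02,"dz":0,"wx":0,"wy":0,"wz":0,"fingers":1},{"dx":0.33,"dy":0.015,"dz":0,"wx":0,"wy":0,"wz":0,"fingers":1},{"dx":0,"dy":0,"dz":0,"wx":0,"wy":0,"wz":0,"fingers":1},{"dx":0,"dy":0,"dz":0.25,"wx":0,"wy":0,"wz":0,"fingers":1},{"dx":0,"dy":0,"dz":0.25,"wx":0,"wy":0,"wz":0,"fingers":1},{"dx":0,"dy":0,"dz":0.25,"wx":0,"wy":0,"wz":0,"fingers":1},{"dx":0,"dy":0,"dz":0.15,"wx":0,"wy":0,"wz":0,"fingers":1},{"dx":0,"dy":0,"dz":0,"wx":0,"wy":0,"wz":0,"fingers":1},{"dx":0,"dy":0,"dz":0,"wx":0,"wy":0,"wz":0,"fingers":1}]'
python3 -m inch '[{"dx":0,"dy":0,"dz":0.03,"wx":0,"wy":0,"wz":0,"fingers":1},{"dx":0,"dy":0,"dz":0.03,"wx":0,"wy":0,"wz":0,"fingers":1},{"dx":0,"dy":0,"dz":0.03,"wx":0,"wy":0,"wz":0,"fingers":1},{"dx":0,"dy":0,"dz":0,"wx":0,"wy":0,"wz":0,"fingers":1},{"dx":0,"dy":0,"dz":0,"wx":0,"wy":0,"wz":0,"fingers":1}]'
```

```text
time_s: 3.3
position: [551.2, -124.1, 162.8]
ee_rot: [0.0, 0.993, -0.119, -0.001]
wrist_force: [0.4, 1.3, 0.8]
gripper_width: 0.2
grip_force: 0.0
time_s: 3.72
position: [552.0, -122.8, 154.6]
ee_rot: [0.0, 0.993, -0.118, 0.0]
wrist_force: [0.3, 1.1, 0.1]
gripper_width: 0.0
grip_force: 0.0
```

Next I go down in small steps, watching the force.

```bash
python3 -m inch '[{"dx":0,"dy":0,"dz":0.02,"wx":0,"wy":0,"wz":0,"fingers":1},{"dx":0,"dy":0,"dz":0.02,"wx":0,"wy":0,"wz":0,"fingers":1},{"dx":0,"dy":0,"dz":0.02,"wx":0,"wy":0,"wz":0,"fingers":1},{"dx":0,"dy":0,"dz":0,"wx":0,"wy":0,"wz":0,"fingers":1},{"dx":0,"dy":0,"dz":0,"wx":0,"wy":0,"wz":0,"fingers":1}]'
python3 -m inch '[{"dx":0,"dy":0,"dz":0.01,"wx":0,"wy":0,"wz":0,"fingers":1},{"dx":0,"dy":0,"dz":0.01,"wx":0,"wy":0,"wz":0,"fingers":1},{"dx":0,"dy":0,"dz":0,"wx":0,"wy":0,"wz":0,"fingers":1},{"dx":0,"dy":0,"dz":0,"wx":0,"wy":0,"wz":0,"fingers":1}]'
python3 -m inch '[{"dx":0,"dy":0,"dz":0.01,"wx":0,"wy":0,"wz":0,"fingers":1},{"dx":0,"dy":0,"dz":0.01,"wx":0,"wy":0,"wz":0,"fingers":1},{"dx":0,"dy":0,"dz":0,"wx":0,"wy":0,"wz":0,"fingers":1},{"dx":0,"dy":0,"dz":0,"wx":0,"wy":0,"wz":0,"fingers":1}]'
```

```text
time_s: 4.13
position: [551.9, -122.8, 148.2]
ee_rot: [0.0, 0.993, -0.118, -0.0]
wrist_force: [-0.2, 0.1, 0.7]
gripper_width: -0.0
grip_force: 0.0
time_s: 4.47
position: [552.0, -122.8, 146.6]
ee_rot: [0.0, 0.993, -0.118, 0.0]
wrist_force: [-1.9, 0.8, 3.9]
gripper_width: 0.1
grip_force: 2.2
time_s: 4.8
position: [552.0, -122.8, 144.3]
ee_rot: [0.0, 0.993, -0.118, 0.0]
wrist_force: [-0.9, 1.3, 3.7]
gripper_width: -0.1
grip_force: 2.0
```

Contact came at about 147 with a steady force near 4 N, so the button is moving. I'll carry on until it bottoms out.

```bash
python3 -m inch '[{"dx":0,"dy":0,"dz":0.01,"wx":0,"wy":0,"wz":0,"fingers":1},{"dx":0,"dy":0,"dz":0.01,"wx":0,"wy":0,"wz":0,"fingers":1},{"dx":0,"dy":0,"dz":0,"wx":0,"wy":0,"wz":0,"fingers":1},{"dx":0,"dy":0,"dz":0,"wx":0,"wy":0,"wz":0,"fingers":1}]'
python3 -m inch '[{"dx":0,"dy":0,"dz":0.01,"wx":0,"wy":0,"wz":0,"fingers":1},{"dx":0,"dy":0,"dz":0,"wx":0,"wy":0,"wz":0,"fingers":1},{"dx":0,"dy":0,"dz":0,"wx":0,"wy":0,"wz":0,"fingers":1}]'
```

```text
time_s: 5.13
position: [552.0, -122.8, 142.1]
ee_rot: [-0.0, 0.993, -0.118, 0.0]
wrist_force: [-0.4, -0.3, 3.5]
gripper_width: 0.1
grip_force: 1.5
time_s: 5.38
position: [552.0, -122.8, 142.0]
ee_rot: [0.0, 0.993, -0.118, 0.0]
wrist_force: [-3.8, 0.9, 8.3]
gripper_width: 0.4
grip_force: 4.4
```

```bash
python3 -m inch '[{"dx":0,"dy":0,"dz":0.01,"wx":0,"wy":0,"wz":0,"fingers":1},{"dx":0,"dy":0,"dz":0,"wx":0,"wy":0,"wz":0,"fingers":1},{"dx":0,"dy":0,"dz":0,"wx":0,"wy":0,"wz":0,"fingers":1}]'
```

```text
time_s: 5.63
position: [552.1, -122.8, 142.0]
ee_rot: [0.0, 0.993, -0.118, 0.0]
wrist_force: [-5.0, 1.9, 14.9]
gripper_width: 0.4
grip_force: 7.4
```

It has bottomed out: position held while the force rose to 15 N. I'll retract straight up and then back towards the front.

```bash
python3 -m inch '[{"dx":0,"dy":0,"dz":-0.05,"wx":0,"wy":0,"wz":0,"fingers":1},{"dx":0,"dy":0,"dz":-0.2,"wx":0,"wy":0,"wz":0,"fingers":1},{"dx":0,"dy":0,"dz":-0.3,"wx":0,"wy":0,"wz":0,"fingers":1},{"dx":0,"dy":0,"dz":-0.3,"wx":0,"wy":0,"wz":0,"fingers":1},{"dx":0,"dy":0,"dz":-0.3,"wx":0,"wy":0,"wz":0,"fingers":1},{"dx":-0.3,"dy":0,"dz":0,"wx":0,"wy":0,"wz":0,"fingers":1},{"dx":-0.3,"dy":0,"dz":0,"wx":0,"wy":0,"wz":0,"fingers":1},{"dx":0,"dy":0,"dz":0,"wx":0,"wy":0,"wz":0,"fingers":1},{"dx":0,"dy":0,"dz":0,"wx":0,"wy":0,"wz":0,"fingers":1},{"dx":0,"dy":0,"dz":0,"wx":0,"wy":0,"wz":0,"fingers":1}]'
python3 - <<'E'
from h import *
a=ctrl.grab_frame('side')['pixels'][120:310,160:352];b=ctrl.grab_frame('scene')['pixels'][150:250,165:335]
cv2.imwrite('pics/end.png',np.hstack([cv2.resize(a,(400,396)),cv2.resize(b,(400,396*1))]))
E
```

```text
time_s: 6.47
position: [494.1, -108.9, 255.2]
ee_rot: [0.0, 0.993, -0.118, 0.0]
wrist_force: [-0.2, -0.1, 0.4]
gripper_width: 0.4
grip_force: 0.0
```

View pics/end.png

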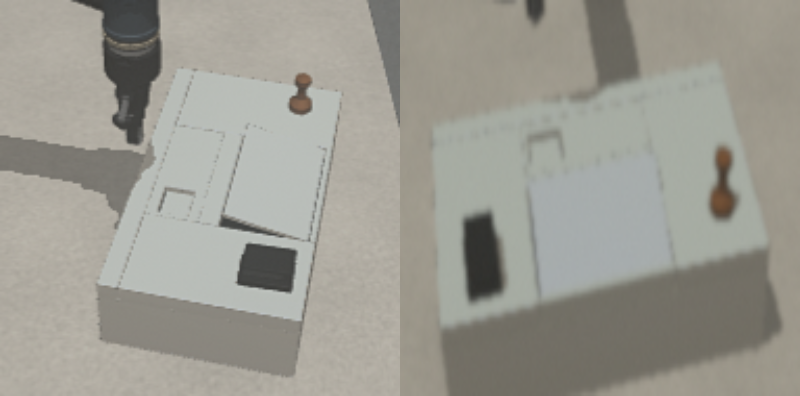

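The button is sunk at (177,202) and the cover stands ajar, with a dark gap at (262,228). The stamp and punch are where they were, and the hand is clear.

```bash
python3 -c "
from bench import ctrl
print(ctrl.job_done())"
```

```text
the job is handed in; nothing more can be done
None
```

The release button is pressed fully down, the cover stands ajar, the stamp and punch are undisturbed in the final pictures, the hand is clear, and the job is handed in; no verdict came back.

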